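Walk an oak blank square to the fence

TASK

Push the heavy oak blank across the bench by its corners, one end and then the other as needed, until its plain long side lies flat against the fixed wooden fence, on the side it starts from, along its whole length, with neither end hanging past the fence, and leave it there. The dark glue block on the blank's other long side has not set, so keep the robot off it; only push the blank, never lift or tip it, and do not disturb the other things on the bench.

Things in the scene. Friction and masses are not known exactly. Their poses are not given: they have to be found in the camera images.
- blank: Loose oak block, 0.6 to 0.95 kg, pale with two thin darker lines round it: 75 mm (x) by 200 mm (y) by 60 mm high (z), too wide to grasp; 3 to 7 N slides it. Origin at the centre of its underside, on the bench. Its +x face (plain long side) must meet the fence; its -x face carries the glue block. It starts clear of the fence, turned 0.4 to 1.1 rad anticlockwise (from above) out of square.
- glue_block: Dark block glued to the middle of the blank's -x long side; the robot must not touch it. It sticks out 30 mm, is 90 mm wide (blank y -45 to +45 mm) and spans 7.5 to 52.5 mm above the bench. The bare wood at each end of that side, 45 to 100 mm from the blank's middle, is free for pushing. Pushed near one end, the blank turns about a point some 50 mm beyond its middle. Same frame as the blank.
- face_left (a point): Point on the blank's +x face, 5 mm in from its +y end, 10 mm above the bench: blank frame (37.5, 95, 10) mm.
- face_right (a point): Point on the blank's +x face, 5 mm in from its -y end, 10 mm above the bench: blank frame (37.5, -95, 10) mm.
- fence: Straight wooden bar fixed to the bench: 30 mm thick (x), 360 mm long (y), 45 mm high, with two low steel feet behind it. Origin at the centre of its underside, on the bench. The blank goes against its -x face, 15 mm from the origin. With the blank square against it, both frames are parallel and the blank's origin lies at fence x = -52.5 mm.
- vase: Loose turned wooden vase, 80 mm across, 116 mm high, standing behind the fence. Origin under its centre. Bystander.
- glue_bottle: Loose white glue bottle with an orange cap, 52 mm across, 110 mm high, on the robot's left beyond the chuck key. Origin under its centre. Bystander.
- sanding_pad: Loose dark sanding pad, 72 mm disc with a short shaft upward, 58 mm high, behind the fence near its robot-side end. Origin under its centre. Bystander.
- chuck_key: Loose steel T-shaped chuck key lying flat, 117 mm long with a 100 mm cross bar, 16 mm high. Origin on the bench near the middle of its shaft, shaft along its x, cross bar 48 mm out at +x. On the robot's left. Bystander.
- wax_jar: Loose amber wax jar, 64 mm across, 55 mm high, on the robot's left of the blank. Origin under its centre. Bystander.
- gouge: Loose bowl gouge lying along its x, 406 mm long, 29 mm high, far to the robot's left. Origin on the bench under the handle, 200 mm from the handle's end. Bystander.
- mallet: Loose wooden mallet lying down, handle along its x to -160 mm, round head 68 mm across at +60 mm, on the robot's right. Origin on the bench. Bystander.

How it is judged:
At the end, for the whole second after the job is handed in: The blank's plain long side is against the fence with a gap of no more than 4 mm at either end, neither end past the fence's ends, the blank flat on the bench and at rest (x of each of face_left, face_right in the frame of fence above -0.019 m and y of face_left in the frame of fence between 0 and 0.175 m and y of face_right in the frame of fence between -0.175 and 0 m and angle between blank's own z axis and vertical below 0.05 rad and linear speed of blank below 0.01 m/s); the robot touches nothing.
It fails at once if the robot touched the unset glue block (contact force between any of the fingers, the arm and glue_block above 0.5 N).
It fails at once if the blank was lifted or tipped (height (world z) of blank above 0.012 m or angle between blank's own z axis and vertical above 0.15 rad).
It fails at once if a bystander was shifted by more than 20 mm or knocked over (distance of any of vase, glue_bottle, sanding_pad, chuck_key, wax_jar, gouge, mallet from where it was at the start of the episode above 0.02 m or angle between any of vase, glue_bottle, sanding_pad, chuck_key, wax_jar, gouge, mallet's own z axis and vertical above 0.5 rad).
It also fails if it takes over 72 s, if anything falls off the work surface, if the arm or the gripper's body presses on something with over 40 N, if the wrist force passes 120 N, or if a joint passes its speed limit or range.

ROBOT

A 6-joint arm with a two-finger parallel gripper is mounted at the origin on the work surface. World frame = base frame: x ahead of the robot, y to its left, z up, the work surface at z = 0. Lengths are in m, angles in rad, forces in N, time in s.
With the tool pointing down it reaches from about 0.3 to 0.85 m from the base axis. Payload 5.4 kg.
Tool frame: the origin (TCP) lies on the centre line of the jaws, within the pads' length; the fingertips stand 22 mm ahead of it and the grasp point (between the pads) lies 3 mm ahead of it (bot.tip_reach is the distance from the TCP to the fingertips, in m); z points along the fingers, y is the line along which they close (so a half turn about z gives the same grasp; the last joint's range is limited). The gripper opens to 85 mm and grips with 20 to 120 N. Pads are 22 mm wide; open, the fingers measure 114 mm over their backs; the gripper's body (76 mm by 85 mm) begins 54 mm behind the grasp point. The pads swing forward as they close: fully open they stand 13 mm farther back than shut.
Start: joints at [-1.349, 0.158, 1.597, -0, 1.386, -0.21], TCP at [0.241, -0.522, 0.253] pointing down, gripper open.
Joint ranges: [-2.91, 2.91], [-0.94, 2.29], [0.18, 2.7], [-1.29, 4.43], [0.17, 2.64], [-3, 3]. Speed limits (rad/s): [2.57, 2.57, 3.14, 3.14, 3.14, 3.14].

INTERFACE

Orientations are given as a rotation vector (axis times angle).
In Python, from cell import bot gives the robot as it stands.
- The arm moves only by the tool jog_arm, never from a script. Its argument "plan" is a list of rows, each a list of 3 entries, a list of its own where there are three numbers: the shift along the tool's x, y, z as a fraction of full scale, then the turn, a rotation vector about the tool's x, y, z as a fraction of full scale, then the finger opening in mm, from 0 to 85.4. A call has 1 to 10 rows; each row is the pose to reach, as a shift and turn from the pose commanded when the call began, along the tool's axes at that moment; what a row does not reach only later rows make up. Full scale, the value 1, is 300 mm for a shift and 1.5 rad for a turn. A row lasts 1/12 s, in which the tool goes at most 41.7 mm and 7.16 degrees, less where a joint would pass 70% of its speed; a pose out of reach is approached as far as the arm can. A call with a number of a shift or a turn outside -1 to 1 is refused whole. A call with a gripper value outside its range is refused whole. The fingers move at their own pace and stop on an object; the grip force is fixed at half the most. Time passes only in rows, so rows that repeat a pose let the fingers close. It gives the time, the measured TCP pose, the force, the opening and the grip force at its end, in the units of the state.
- bot.sense(): the state, without advancing time (a new reading comes with each control period).
- bot.grab_frame(name): name is "side" or "top" or "wrist"; returns the picture (420x560x3 uint8, blue, green, red); there is no depth.
- bot.camera_model(name): a dict with "vertical_fov" (degrees; the focal length in pixels is half the picture's height over the tangent of half this angle, whatever the lens; pixels are square), "cx", "cy" (the principal point, pixels), "xyz" and "attitude" of the camera in the world; the wrist camera has in their place "mount" (4x4, takes a point from camera to tool coordinates, whose origin is the TCP and whose axes are the flange's). Camera axes: x right, y down, z forward; pixel columns grow to the right and rows downward; lengths in m; the calibration is good to about 2 mm. A picture is of the moment at which its call begins: read the wrist's pose just before it. camera_model takes no time and is no camera call.
- bot.finish_job(): hands the job in; it is judged then, once.
The state is a dict: "time": time; "joint_positions": joint angles; "joint_vel": joint speeds; "tau": joint torques, N m; "tool_pos": TCP position; "tcp_rot": TCP orientation; "force": force on the tool from outside, world axes, zero at the start; "wrist_torque": the same for the moment, N m; "opening": finger opening in m; "grasp_force": force on a finger pad.
Only numpy, scipy, OpenCV 4.12 (cv2) and the standard library are available. Lean on these libraries where they do the work, as an engineer would, in place of code of your own. Each camera call takes 0.05 s, during which the arm holds its last target. There are 200 camera calls.

## Working session

There is one attempt and no reset: what is moved stays moved. The work goes in short steps, Python scripts to look and compute and a tool call to move; the robot and the scene stay as the last step left them, time stands still between calls to the robot, and variables do not carry over. Pictures are saved under pics/ and viewed, at most 10 in all, crops included, and the job is handed in when it is done.

Besides the shell and the picture viewer there is one more tool, called after "Call:" as name(argument=value, ...) on one line, values as JSON. jog_arm: Moves the arm, as the interface text tells. Shift numbers are shares of 300 mm and turn numbers shares of 1.5 rad, none past 1 either way. Its arguments: {"type":"object","properties":{"plan":{"type":"array","items":{"type":"array"}}},"required":["plan"]}

```bash
mkdir -p pics
python3 - <<'E'
from cell import bot
import cv2
for n in ("top","side"):
    cv2.imwrite(f"pics/{n}0.png",bot.grab_frame(n)); print(bot.camera_model(n))
s=bot.sense();print(s['time'],s['tool_pos'],s['tcp_rot'],s['opening'],bot.tip_reach)
E
```

```text
{'vertical_fov': 46.759349877664846, 'cx': 280.3564369706748, 'cy': 202.99533404686522, 'xyz': array([ 0.46521129, -0.00842501,  1.33696344]), 'attitude': array([-2.22521104,  2.16950272, -0.09066126])}
{'vertical_fov': 44.85524457188791, 'cx': 288.3247374090724, 'cy': 210.68518806303393, 'xyz': array([0.00516925, 0.75574213, 1.04902173]), 'attitude': array([-0.8030611 ,  2.60204046, -1.0242903 ])}
0.1 [ 0.24051572 -0.52173421  0.2523818 ] [-3.06697365e+00 -6.72656979e-01  8.61970544e-06] 0.08517126215965806 0.022
```

View pics/top0.png

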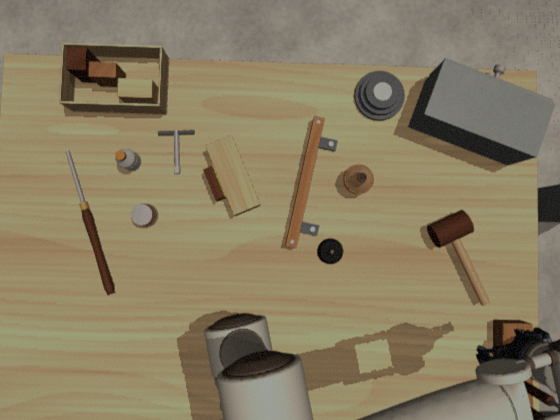

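View pics/side0.png

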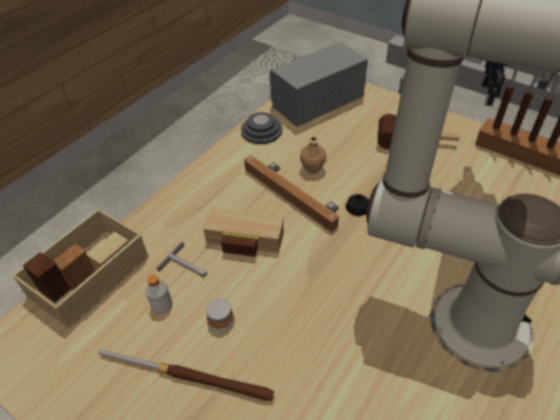

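The blank is at about (232,175) in the top view with its glue block to the left, and the fence runs from (318,118) to (291,246). I'll zoom in for corners.

```bash
python3 - <<'E'
import cv2
i=cv2.imread("pics/top0.png")[100:260,120:350]
cv2.imwrite("pics/crop0.png",cv2.resize(i,(690,480),interpolation=cv2.INTER_CUBIC))
E
cat > h.py <<'E'
import numpy as np,cv2
from cell import bot
from scipy.spatial.transform import Rotation as R
def ray(n,p,z):
    m=bot.camera_model(n);f=210/np.tan(np.radians(m['vertical_fov']/2))
    p=np.atleast_2d(np.array(p,float))
    d=np.c_[(p[:,0]-m['cx'])/f,(p[:,1]-m['cy'])/f,np.ones(len(p))]
    d=R.from_rotvec(m['attitude']).apply(d);c=m['xyz']
    return c+d*((z-c[2])/d[:,2])[:,None]
E
```

```text
(no output)
```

View pics/crop0.png

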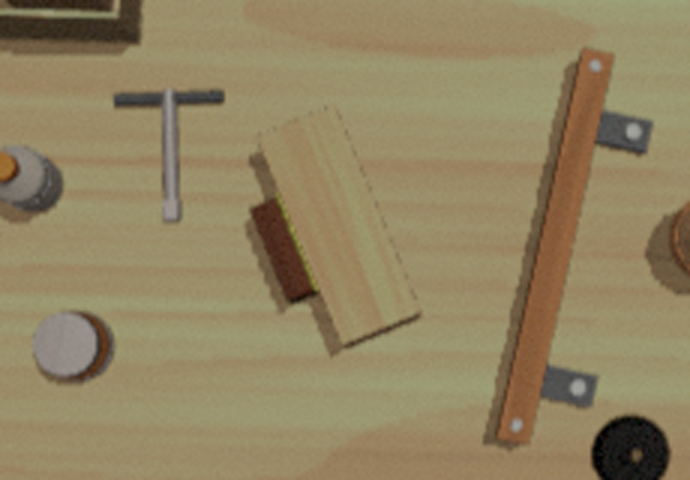

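Crop: blank top corners are at (258,136), (328,106), (420,315), (341,349), and fence top corners at (584,48), (613,54), (527,444), (498,438).

```bash
cat >> h.py <<'E'
def rect(n,pts,z):
    w=ray(n,pts,z)[:,:2]; return w
def pose(w):  # corners: (-x,+y),(+x,+y),(+x,-y),(-x,-y)
    w=np.asarray(w); y=(w[0]+w[1]-w[2]-w[3]); c=w.mean(0); yy=y/np.linalg.norm(y)
    return c,np.arctan2(-yy[0],yy[1])  # yaw of frame
def rel(fence,p): 
    c,a=fence; d=np.asarray(p)-c; return d@np.array([[np.cos(a),-np.sin(a)],[np.sin(a),np.cos(a)]])
def toW(fr,p):
    c,a=fr; return c+np.asarray(p)@np.array([[np.cos(a),np.sin(a)],[-np.sin(a),np.cos(a)]])
E
python3 - <<'E'
from h import *
u=lambda l:[(120+x/3-.33,100+y/3-.33) for x,y in l]
b=rect('top',u([(258,136),(328,106),(420,315),(341,349)]),.06)
f=rect('top',u([(584,48),(613,54),(527,444),(498,438)]),.045)
for w in(b,f):
    print(np.linalg.norm(np.diff(w,axis=0,append=w[:1]),axis=1)); print(pose(w))
B=pose(b);F=pose(f)
print('B in F',rel(F,B[0]),B[1]-F[1])
for p in [(-37.5,100),(-37.5,-100),(37.5,100),(37.5,-100),(-37.5,75),(-37.5,-75)]:
    w=toW(B,np.array(p)/1e3); print(p,w,rel(F,w))
for n,p in dict(key_low=(171,220),key_barL=(224,97),jar=(68,346)).items():
    w=ray('top',u([p]),.02)[0,:2]; print(n,w,rel(B,w))
s=bot.sense();print(R.from_rotvec(s['tcp_rot']).as_matrix().round(3))
E
```

```text
[0.06714341 0.20235571 0.07520339 0.20210388]
(array([0.61826912, 0.09903184]), np.float64(-1.1497544311834722))
[0.02666489 0.35833583 0.02617949 0.35828606]
(array([ 0.60906736, -0.09539837]), np.float64(-1.7652923381796977))
B in F [-0.19254272 -0.02854967] 0.6155379069962255
(-37.5, 100) [0.69420879 0.17412789] [-0.28089986  0.03144421]
(-37.5, -100) [0.51167607 0.09238557] [-0.1654203  -0.13184838]
(37.5, 100) [0.72486216 0.10567812] [-0.21966513  0.07474904]
(37.5, -100) [0.54232944 0.0239358 ] [-0.10418557 -0.08854355]
(-37.5, 75) [0.6713922 0.1639101] [-0.26646491  0.01103264]
(-37.5, -75) [0.53449266 0.10260336] [-0.17985524 -0.11143681]
key_low [0.62452019 0.25224311] [-0.13727546  0.06832434]
key_barL [0.73850249 0.20847742] [-0.05074622  0.1544643 ]
jar [0.50807985 0.34012017] [-0.26506817 -0.00203014]
[[ 0.908  0.419 -0.   ]
 [ 0.419 -0.908  0.002]
 [ 0.    -0.002 -1.   ]]
```

```bash
cat >> h.py <<'E'
F=(np.array([0.60906736,-0.09539837]),-1.7652923)
def tool(P,yaw,z=.016,tilt=.15):
    """P world xy of contact edge; yaw = push direction."""
    p=np.array([np.cos(yaw),np.sin(yaw),0]);u=np.array([0,0,1.])
    y=p*np.cos(tilt)+u*np.sin(tilt); zz=-u*np.cos(tilt)+p*np.sin(tilt)
    M=np.c_[np.cross(y,zz),y,zz]
    return np.r_[P,z]-.0145*y-.022*zz, M
def rows(targets,start=None):
    s=bot.sense(); p0=np.array(s['tool_pos']);M0=R.from_rotvec(s['tcp_rot']).as_matrix()
    if start: p0,M0=start
    for p,M in targets:
        print([ [float(v) for v in (M0.T@(p-p0)/.3).round(3)], [float(v) for v in (R.from_matrix(M0.T@M).as_rotvec()/1.5).round(3)],0])
def arc(B,end,ths,py=.078,piv=.05,pre=0.):
    """targets following blank as it turns about its pivot; end=+1/-1; ths=fence-relative angles"""
    sg=end; c0=toW(B,[0,-sg*piv]); out=[]
    for th in ths:
        a=th+F[1]; c=toW((c0,a),[0,sg*piv])
        out.append(tool(toW((c,a),[-.0375-pre,sg*py]),a))
    return out
E
python3 - <<'E'
from h import *
B=(np.array([0.61827,0.09903]),-1.14975)
t=arc(B,1,[.6155],pre=.02)[0]
h=(t[0]+[0,0,.14],t[1])
print(t[0],h[0]); rows([h])
E
```

```text
[0.65875805 0.19946973 0.03558611] [0.65875805 0.19946973 0.17558611]
[[2.272, -1.599, 0.26], [-0.101, -0.001, 0.007], 0]
```

Call:
jog_arm(plan=[[[0.78,-0.54,0],[0,0,0],0],[[0.78,-0.54,0],[0,0,0],0],[[0.78,-0.54,0],[0,0,0],0],[[0.78,-0.54,0],[0,0,0],0],[[0.78,-0.54,0],[0,0,0],0],[[0.78,-0.54,0],[0,0,0],0],[[0.78,-0.54,0],[0,0,0],0],[[0.78,-0.54,0],[0,0,0],0]])

```text
time: 0.77
tool_pos: [0.3874, -0.2721, 0.2528]
tcp_rot: [-3.064, -0.682, -0.002]
force: [0.2, -1.0, -0.7]
opening: 0.0002
grasp_force: 0.0
```

Call:
jog_arm(plan=[[[0.78,-0.54,0],[0,0,0],0],[[0.78,-0.54,0],[0,0,0],0],[[0.78,-0.54,0],[0,0,0],0],[[0.78,-0.54,0],[0,0,0],0],[[0.78,-0.54,0],[0,0,0],0],[[0.78,-0.54,0],[0,0,0],0],[[0.78,-0.54,0],[0,0,0],0],[[0.78,-0.54,0],[0,0,0],0]])

```text
time: 1.43
tool_pos: [0.5318, -0.0276, 0.2529]
tcp_rot: [-3.065, -0.681, -0.002]
force: [0.5, 0.2, 0.2]
opening: -0.0
grasp_force: 0.0
```

Run:
```python
from h import *
B=(np.array([0.61827,0.09903]),-1.14975)
t=arc(B,1,[.6155],pre=.02)[0]
rows([(t[0]+[0,0,.14],t[1])])
```

```text
[[0.704, -0.506, 0.259], [-0.101, -0.002, 0.011], 0]
```

Call:
jog_arm(plan=[[[0.7,-0.51,0.26],[-0.1,0,0.01],0],[[0.7,-0.51,0.26],[-0.1,0,0.01],0],[[0.7,-0.51,0.26],[-0.1,0,0.01],0],[[0.7,-0.51,0.26],[-0.1,0,0.01],0],[[0.7,-0.51,0.26],[-0.1,0,0.01],0],[[0.7,-0.51,0.26],[-0.1,0,0.01],0],[[0.7,-0.51,0.26],[-0.1,0,0.01],0],[[0.7,-0.51,0.26],[-0.1,0,0.01],0],[[0.7,-0.51,0.26],[-0.1,0,0.01],0]])

```text
time: 2.18
tool_pos: [0.6566, 0.1944, 0.1737]
tcp_rot: [2.929, 0.621, 0.044]
force: [-0.8, -0.5, -0.3]
opening: 0.0001
grasp_force: 0.0
```

Run:
```python
from h import *
i=bot.grab_frame('wrist');cv2.imwrite('pics/w1.png',i)
B=(np.array([0.61827,0.09903]),-1.14975)
t=arc(B,1,[.6155],pre=.02)
rows(t)
m=bot.camera_model('wrist')
s=bot.sense();M=R.from_rotvec(s['tcp_rot']).as_matrix();print(s['tool_pos'])
mt=np.array(m['mount']);f=210/np.tan(np.radians(m['vertical_fov']/2))
for p in [(-.0375,.1,.06),(.0375,.1,.06),(.0375,-.1,.06),(-.0375,-.1,.06)]:
    w=np.r_[toW(B,p[:2]),p[2]]; q=M.T@(w-s['tool_pos']); c=np.linalg.inv(mt)@np.r_[q,1]
    print(c[:2]/c[2]*f+[m['cx'],m['cy']])
```

```text
[[0.014, -0.084, 0.456], [0.0, 0.001, -0.003], 0]
[0.65667423 0.19359874 0.17467946]
[307.70537452 170.64943506]
[416.47585728 166.395761  ]
[391.38984931 399.32682472]
[304.12284968 410.63460791]
```

View pics/w1.png

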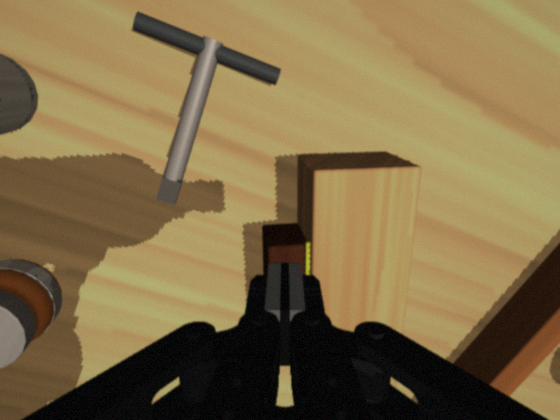

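The wrist picture shows the blank's end corners at (314,168) and (418,167), near the prediction. The glue block's near corner is at about (264,226); I'll check that against the model.

Run:
```python
from h import *
m=bot.camera_model('wrist')
s=bot.sense();M=R.from_rotvec(s['tcp_rot']).as_matrix()
mt=np.array(m['mount']);f=210/np.tan(np.radians(m['vertical_fov']/2))
B=(np.array([0.61827,0.09903]),-1.14975)
def px(w):
    c=np.linalg.inv(mt)@np.r_[M.T@(w-s['tool_pos']),1]; return (c[:2]/c[2]*f+[m['cx'],m['cy']]).round()
for p in [(-.0675,.045,.0525),(-.0375,.1,.06),(-.0375,.1,0),(-.0375,.045,.0525)]: print(p,px(np.r_[toW(B,p[:2]),p[2]]))
print('tip',px(s['tool_pos']+M@[0,0,.022]))
```

```text
(-0.0675, 0.045, 0.0525) [262. 247.]
(-0.0375, 0.1, 0.06) [308. 171.]
(-0.0375, 0.1, 0) [292. 154.]
(-0.0375, 0.045, 0.0525) [304. 244.]
tip [283. 282.]
```

Call:
jog_arm(plan=[[[0.01,-0.05,0.1],[0,0,0],0],[[0.01,-0.08,0.2],[0,0,0],0],[[0.01,-0.08,0.3],[0,0,0],0],[[0.015,-0.085,0.4],[0,0,0],0],[[0.015,-0.085,0.455],[0,0,0],0],[[0.015,-0.085,0.455],[0,0,0],0],[[0.015,-0.085,0.455],[0,0,0],0]])

```text
time: 2.82
tool_pos: [0.659, 0.1998, 0.0368]
tcp_rot: [2.93, 0.618, 0.047]
force: [-0.6, -0.0, -0.2]
opening: -0.0003
grasp_force: 0.0
```

Run:
```python
from h import *
B=(np.array([0.61827,0.09903]),-1.14975)
s=bot.sense();print(s['tool_pos'],s['force'])
t=arc(B,1,[.6155],pre=.005)+arc(B,1,[.6155-.1*k for k in range(1,10)])
rows(t)
```

```text
[0.6590177  0.19978478 0.03683482] [-0.63054136 -0.01733199 -0.21418322]
[[-0.001, 0.049, 0.012], [0.0, 0.0, -0.004], 0]
[[0.016, 0.109, 0.021], [-0.0, -0.01, 0.062], 0]
[[0.028, 0.153, 0.027], [-0.0, -0.02, 0.128], 0]
[[0.035, 0.198, 0.034], [-0.0, -0.03, 0.194], 0]
[[0.038, 0.244, 0.041], [-0.0, -0.039, 0.26], 0]
[[0.036, 0.29, 0.048], [-0.0, -0.049, 0.326], 0]
[[0.03, 0.336, 0.055], [-0.0, -0.059, 0.392], 0]
[[0.019, 0.38, 0.062], [-0.0, -0.069, 0.458], 0]
[[0.004, 0.424, 0.068], [-0.0, -0.079, 0.524], 0]
[[-0.016, 0.465, 0.075], [-0.0, -0.089, 0.59], 0]
```

Call:
jog_arm(plan=[[[0,0.05,0.01],[0,0,0],0],[[0.007,0.08,0.015],[0,-0.005,0.03],0],[[0.016,0.109,0.02],[0,-0.01,0.062],0],[[0.022,0.131,0.024],[0,-0.015,0.095],0],[[0.028,0.153,0.027],[0,-0.02,0.128],0],[[0.032,0.176,0.03],[0,-0.025,0.16],0],[[0.035,0.198,0.034],[0,-0.03,0.194],0],[[0.037,0.221,0.037],[0,-0.035,0.227],0],[[0.038,0.244,0.041],[0,-0.04,0.26],0],[[0.038,0.244,0.041],[0,-0.04,0.26],0]])

```text
time: 3.65
tool_pos: [0.7027, 0.1361, 0.0391]
tcp_rot: [2.992, 0.029, 0.012]
force: [-0.1, 0.1, 1.1]
opening: -0.0
grasp_force: 0.5
```

Run:
```python
from h import *
s=bot.sense();print(s['tool_pos'],s['force'])
B=(np.array([0.61827,0.09903]),-1.14975)
rows(arc(B,1,[.2155-.1*k for k in range(0,9)]))
i=bot.grab_frame('top')[90:260,180:350]
cv2.imwrite('pics/t2.png',cv2.resize(i,(595,595),interpolation=cv2.INTER_CUBIC))
```

```text
[0.70269058 0.13609699 0.03912071] [-0.0862145   0.06367407  1.13086048]
[[-0.011, -0.003, 0.011], [-0.0, -0.004, -0.001], 0]
[[0.005, 0.04, 0.018], [-0.0, -0.014, 0.064], 0]
[[0.017, 0.084, 0.025], [-0.001, -0.024, 0.13], 0]
[[0.025, 0.13, 0.032], [-0.001, -0.034, 0.196], 0]
[[0.027, 0.176, 0.039], [-0.001, -0.044, 0.262], 0]
[[0.025, 0.221, 0.045], [-0.001, -0.054, 0.328], 0]
[[0.019, 0.267, 0.052], [-0.001, -0.064, 0.394], 0]
[[0.008, 0.312, 0.059], [-0.002, -0.074, 0.46], 0]
[[-0.008, 0.355, 0.065], [-0.002, -0.083, 0.526], 0]
```

View pics/t2.png

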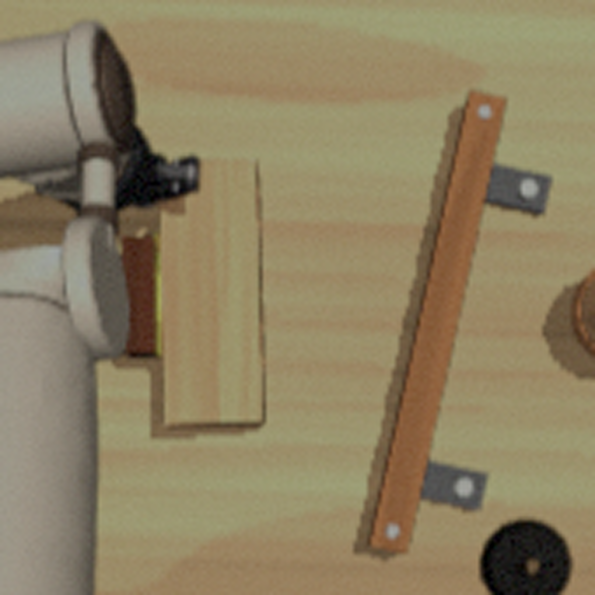

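The finger sits on the bare wood at (190,175). The glue block is clear below at rows 237–355. The blank now has about 0.2 rad left to square, so I continue.

Call:
jog_arm(plan=[[[-0.003,0.018,0.014],[0,-0.01,0.03],0],[[0.005,0.04,0.018],[0,-0.014,0.064],0],[[0.011,0.062,0.021],[0,-0.02,0.097],0],[[0.017,0.084,0.025],[0,-0.024,0.13],0],[[0.021,0.107,0.028],[0,-0.03,0.163],0],[[0.025,0.13,0.032],[0,-0.034,0.196],0],[[0.026,0.153,0.035],[0,-0.04,0.23],0],[[0.027,0.176,0.039],[0,-0.044,0.262],0],[[0.026,0.2,0.042],[0,-0.05,0.295],0],[[0.025,0.221,0.045],[0,-0.054,0.328],0]])

```text
time: 4.53
tool_pos: [0.7134, 0.0715, 0.0382]
tcp_rot: [2.915, -0.708, -0.045]
force: [3.5, 5.9, 11.9]
opening: -0.0002
grasp_force: 6.8
```

Run:
```python
from h import *
s=bot.sense();print(s['tool_pos'],s['force'])
B=(np.array([0.61827,0.09903]),-1.14975)
rows(arc(B,1,[-.2845-.1*k for k in range(0,5)]))
```

```text
[0.71335005 0.07154353 0.03819866] [ 3.52927735  5.90304512 11.91410911]
[[-0.0, 0.01, 0.01], [-0.004, -0.003, 0.002], 0]
[[0.016, 0.053, 0.017], [-0.004, -0.013, 0.068], 0]
[[0.027, 0.098, 0.023], [-0.004, -0.022, 0.133], 0]
[[0.034, 0.143, 0.03], [-0.004, -0.032, 0.199], 0]
[[0.037, 0.189, 0.036], [-0.004, -0.042, 0.265], 0]
```

```bash
sed -i 's/z=.016/z=.032/' h.py
python3 - <<'E'
from h import *
B=(np.array([0.61827,0.09903]),-1.14975)
rows(arc(B,1,[-.2845],pre=.012)+arc(B,1,[-.2845-.05*k for k in range(0,6)]))
E
```

```text
[[-0.0, -0.022, -0.048], [-0.004, -0.003, 0.002], 0]
[[-0.0, 0.018, -0.042], [-0.004, -0.003, 0.002], 0]
[[0.008, 0.039, -0.039], [-0.004, -0.008, 0.035], 0]
[[0.016, 0.061, -0.036], [-0.004, -0.013, 0.068], 0]
[[0.022, 0.083, -0.033], [-0.004, -0.017, 0.101], 0]
[[0.027, 0.105, -0.03], [-0.004, -0.022, 0.133], 0]
[[0.032, 0.128, -0.026], [-0.004, -0.027, 0.166], 0]
```

Call:
jog_arm(plan=[[[0,-0.03,0],[0,0,0],0],[[0,-0.03,-0.05],[0,0,0],0],[[0,0.01,-0.045],[0,0,0],0],[[0.004,0.03,-0.04],[0,0,0.02],0],[[0.008,0.039,-0.039],[0,-0.008,0.035],0],[[0.016,0.061,-0.036],[0,-0.013,0.068],0],[[0.022,0.083,-0.033],[0,-0.017,0.101],0],[[0.027,0.105,-0.03],[0,-0.022,0.133],0],[[0.032,0.128,-0.026],[0,-0.027,0.166],0],[[0.032,0.128,-0.026],[0,-0.027,0.166],0]])

```text
time: 5.37
tool_pos: [0.7001, 0.0319, 0.0454]
tcp_rot: [2.801, -1.072, -0.096]
force: [-0.2, -0.8, -0.1]
opening: -0.0
grasp_force: 0.0
```

Call:
jog_arm(plan=[[[0,-0.03,0],[0,0,0],0],[[0,-0.08,0],[0,0,0],0],[[0,-0.12,-0.1],[0,0,0],0],[[0,-0.15,-0.2],[0,0,0],0],[[0,-0.25,-0.35],[0,0,0],0],[[0,-0.35,-0.35],[0,0,0],0],[[0,-0.45,-0.35],[0,0,0],0],[[0,-0.45,-0.35],[0,0,0],0]])

```text
time: 6.03
tool_pos: [0.8014, 0.1504, 0.1244]
tcp_rot: [2.808, -1.06, -0.097]
force: [-0.5, -0.6, -1.3]
opening: -0.0001
grasp_force: 0.0
```

Run:
```python
from h import *
s=bot.sense();print(s['tool_pos'],s['force'])
i=bot.grab_frame('top')[90:260,180:350];bot_s=bot.grab_frame('side')
cv2.imwrite('pics/t3.png',cv2.resize(i,(595,595),interpolation=cv2.INTER_CUBIC))
cv2.imwrite('pics/s3.png',bot_s)
```

```text
[0.80137493 0.15039635 0.12442301] [-0.49800155 -0.56385912 -1.29996195]
```

View pics/t3.png

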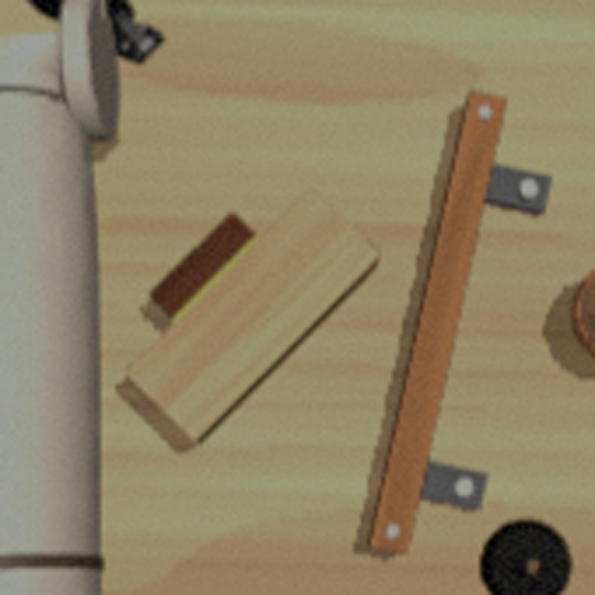

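Blank top corners are now (310,187), (379,255), (198,441), (127,372) in the crop. It has turned past square as planned, with the glue block clear at (200,265).

```bash
cat >> h.py <<'E'
def meas(l,sc=3.5,ox=180,oy=90):
    w=rect('top',[(ox+x/sc-.36,oy+y/sc-.36) for x,y in l],.06)
    print('sides',np.linalg.norm(np.diff(w,axis=0,append=w[:1]),axis=1).round(4))
    B=pose(w); print('B',B,'inF',rel(F,B[0]),B[1]-F[1])
    for y in(.1,-.1): print(' +x corner',y,rel(F,toW(B,[.0375,y])))
    return B
E
python3 - <<'E'
from h import *
B=meas([(310,187),(379,255),(198,441),(127,372)])
th=B[1]-F[1]
t=arc(B,-1,[th],pre=.02)[0]
print(t[0]); rows([(t[0]+[0,0,.13],t[1])])
print(toW(B,[-.0375,-.1]))
E
```

```text
sides [0.0736 0.1959 0.0746 0.1967]
B (array([0.60874643, 0.04520425]), np.float64(-2.315917797411112)) inF [-0.13788956 -0.02748943] -0.550625497411112
 +x corner 0.1 [-0.05361012  0.03810954]
 +x corner -0.1 [-0.1582542  -0.13232994]
[0.60235521 0.15331018 0.05158611]
[[-0.51, 0.442, -0.115], [0.004, 0.006, 0.014], 0]
[0.56067317 0.14057307]
```

Call:
jog_arm(plan=[[[-0.12,0.05,-0.1],[0,0,0],0],[[-0.25,0.15,-0.12],[0,0,0],0],[[-0.38,0.3,-0.12],[0,0,0.01],0],[[-0.51,0.44,-0.12],[0,0,0.01],0],[[-0.51,0.44,-0.12],[0,0,0.014],0],[[-0.51,0.44,-0.12],[0,0,0.014],0],[[-0.51,0.44,-0.12],[0,0,0.014],0],[[-0.51,0.44,-0.12],[0,0,0.014],0]])

```text
time: 6.8
tool_pos: [0.6035, 0.152, 0.1866]
tcp_rot: [2.792, -1.098, -0.089]
force: [0.2, 0.7, 0.9]
opening: -0.0002
grasp_force: 0.0
```

Run:
```python
from h import *
B=(np.array([0.60874643,0.04520425]),-2.3159178);th=B[1]-F[1]
t=arc(B,-1,[th],pre=.02)+arc(B,-1,[th],pre=.004)+arc(B,-1,[th+.1*k for k in range(1,6)])
rows(t)
```

```text
[[-0.004, -0.069, 0.445], [0.001, 0.003, -0.003], 0]
[[-0.004, -0.016, 0.453], [0.001, 0.003, -0.003], 0]
[[-0.02, 0.04, 0.462], [0.001, 0.013, -0.069], 0]
[[-0.031, 0.085, 0.469], [0.001, 0.023, -0.134], 0]
[[-0.038, 0.13, 0.476], [0.001, 0.033, -0.2], 0]
[[-0.041, 0.176, 0.483], [0.001, 0.043, -0.266], 0]
[[-0.039, 0.222, 0.49], [0.001, 0.053, -0.332], 0]
```

Call:
jog_arm(plan=[[[0,-0.03,0.13],[0,0,0],0],[[0,-0.05,0.26],[0,0,0],0],[[-0.004,-0.07,0.38],[0,0,0],0],[[-0.004,-0.07,0.445],[0,0,0],0],[[-0.004,-0.07,0.445],[0,0,0],0]])

```text
time: 7.22
tool_pos: [0.5997, 0.1532, 0.0446]
tcp_rot: [2.787, -1.096, -0.104]
force: [-0.9, 0.2, -0.2]
opening: -0.0001
grasp_force: 0.0
```

Run:
```python
from h import *
s=bot.sense();print(s['tool_pos'],s['force'])
B=(np.array([0.60874643,0.04520425]),-2.3159178);th=B[1]-F[1]
rows(arc(B,-1,[th],pre=.004)+arc(B,-1,[th+.1*k for k in range(1,10)]))
```

```text
[0.59968784 0.15317636 0.04456668] [-0.89461239  0.18272947 -0.2356063 ]
[[0.006, 0.05, -0.016], [0.007, 0.008, -0.002], 0]
[[-0.01, 0.106, -0.006], [0.007, 0.018, -0.068], 0]
[[-0.021, 0.151, 0.001], [0.006, 0.029, -0.134], 0]
[[-0.028, 0.196, 0.008], [0.006, 0.039, -0.2], 0]
[[-0.031, 0.242, 0.016], [0.005, 0.049, -0.266], 0]
[[-0.028, 0.287, 0.023], [0.005, 0.059, -0.332], 0]
[[-0.022, 0.333, 0.03], [0.004, 0.07, -0.397], 0]
[[-0.01, 0.377, 0.037], [0.004, 0.08, -0.463], 0]
[[0.006, 0.42, 0.044], [0.004, 0.09, -0.529], 0]
[[0.026, 0.462, 0.051], [0.003, 0.1, -0.595], 0]
```

Call:
jog_arm(plan=[[[0.006,0.05,-0.006],[0,0.008,0],0],[[-0.002,0.08,0],[0,0.013,-0.035],0],[[-0.01,0.106,0.004],[0,0.018,-0.068],0],[[-0.016,0.13,0.008],[0,0.024,-0.1],0],[[-0.021,0.151,0.011],[0,0.029,-0.134],0],[[-0.025,0.174,0.014],[0,0.034,-0.167],0],[[-0.028,0.196,0.018],[0,0.039,-0.2],0],[[-0.03,0.22,0.022],[0,0.044,-0.233],0],[[-0.031,0.242,0.025],[0,0.049,-0.266],0],[[-0.03,0.265,0.029],[0,0.054,-0.3],0]])

```text
time: 8.05
tool_pos: [0.5445, 0.1018, 0.0567]
tcp_rot: [2.959, -0.434, -0.016]
force: [0.4, 2.2, 0.9]
opening: 0.0003
grasp_force: 1.0
```

Run:
```python
from h import *
s=bot.sense();print(s['tool_pos'],s['force'])
B=(np.array([0.60874643,0.04520425]),-2.3159178);th=B[1]-F[1]
rows(arc(B,-1,[th+.45+.1*k for k in range(0,6)]))
```

```text
[0.54447724 0.10184417 0.05669548] [0.39642476 2.15499446 0.85218786]
[[-0.017, 0.004, 0.018], [0.001, -0.008, 0.002], 0]
[[-0.033, 0.047, 0.024], [0.001, 0.002, -0.064], 0]
[[-0.045, 0.092, 0.031], [0.001, 0.012, -0.13], 0]
[[-0.053, 0.137, 0.037], [0.002, 0.022, -0.196], 0]
[[-0.056, 0.183, 0.044], [0.002, 0.032, -0.262], 0]
[[-0.054, 0.229, 0.051], [0.003, 0.042, -0.327], 0]
```

Call:
jog_arm(plan=[[[-0.015,0.025,0.02],[0,-0.003,-0.03],0],[[-0.033,0.047,0.024],[0,0.002,-0.064],0],[[-0.039,0.07,0.028],[0,0.007,-0.097],0],[[-0.045,0.092,0.031],[0,0.012,-0.13],0],[[-0.05,0.115,0.034],[0,0.017,-0.163],0],[[-0.053,0.137,0.037],[0,0.022,-0.196],0],[[-0.055,0.16,0.04],[0,0.027,-0.23],0],[[-0.056,0.183,0.044],[0,0.032,-0.262],0],[[-0.055,0.206,0.047],[0,0.037,-0.295],0],[[-0.055,0.206,0.047],[0,0.037,-0.295],0]])

```text
time: 8.88
tool_pos: [0.5098, 0.0448, 0.0517]
tcp_rot: [2.978, 0.229, 0.013]
force: [-0.4, -0.1, -0.6]
opening: -0.0004
grasp_force: 0.0
```

Call:
jog_arm(plan=[[[0,-0.03,0],[0,0,0],0],[[0,-0.08,0],[0,0,0],0],[[0,-0.12,-0.1],[0,0,0],0],[[0,-0.15,-0.2],[0,0,0],0],[[0,-0.25,-0.35],[0,0,0],0],[[0,-0.35,-0.35],[0,0,0],0],[[0,-0.35,-0.35],[0,0,0],0]])

```text
time: 9.47
tool_pos: [0.4916, 0.1707, 0.1415]
tcp_rot: [2.982, 0.234, 0.02]
force: [-0.0, -0.6, -0.1]
opening: -0.0003
grasp_force: 0.0
```

Run:
```python
from h import *
s=bot.sense();print(s['tool_pos'],s['tcp_rot'])
i=bot.grab_frame('top')[90:260,180:350]
cv2.imwrite('pics/t4.png',cv2.resize(i,(595,595),interpolation=cv2.INTER_CUBIC))
```

```text
[0.49160293 0.17071734 0.14150699] [2.98236691 0.23416025 0.02045855]
```

View pics/t4.png

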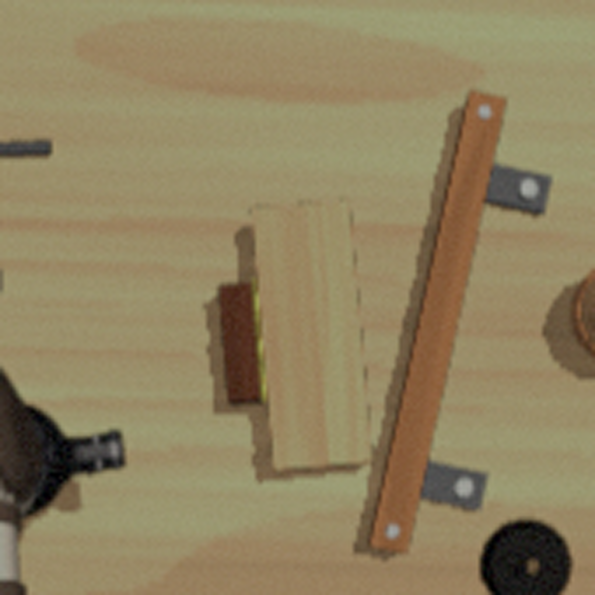

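Blank corners are now (252,207), (350,201), (369,463), (276,470). The right front corner is close to the fence at (385,465).

Run:
```python
from h import *
B=meas([(252,207),(350,201),(369,463),(276,470)])
th=B[1]-F[1]
t=arc(B,1,[th],pre=.02)[0]
print(t[0]); rows([(t[0]+[0,0,.13],t[1])])
```

```text
sides [0.0744 0.1991 0.07   0.1999]
B (array([0.59376698, 0.00117162]), np.float64(-1.4631849776467343)) inF [-0.09179205 -0.03367617] 0.30210732235326576
 +x corner 0.1 [-0.08574364  0.07295247]
 +x corner -0.1 [-0.02623709 -0.11798985]
[0.6632471  0.08423937 0.05158611]
[[0.523, 0.383, -0.083], [0.002, -0.004, 0.033], 0]
```

Call:
jog_arm(plan=[[[0.12,0.08,-0.08],[0,0,0],0],[[0.25,0.16,-0.08],[0,0,0.01],0],[[0.37,0.25,-0.08],[0,0,0.02],0],[[0.47,0.33,-0.08],[0,0,0.03],0],[[0.52,0.38,-0.08],[0,0,0.033],0],[[0.52,0.38,-0.08],[0,0,0.033],0],[[0.52,0.38,-0.08],[0,0,0.033],0],[[0.52,0.38,-0.08],[0,0,0.033],0]])

```text
time: 10.18
tool_pos: [0.6602, 0.0805, 0.1763]
tcp_rot: [2.985, 0.155, 0.01]
force: [-0.3, -0.7, -0.2]
opening: 0.0003
grasp_force: 0.0
```

Run:
```python
from h import *
B=(np.array([0.59376698,0.00117162]),-1.463185);th=B[1]-F[1]
rows(arc(B,1,[th],pre=.02)+arc(B,1,[th],pre=.004)+arc(B,1,[th-.1*k for k in range(1,6)]))
```

```text
[[0.012, -0.074, 0.409], [0.002, 0.001, -0.003], 0]
[[0.012, -0.022, 0.417], [0.002, 0.001, -0.003], 0]
[[0.029, 0.034, 0.426], [0.002, -0.009, 0.063], 0]
[[0.041, 0.079, 0.433], [0.002, -0.019, 0.129], 0]
[[0.048, 0.124, 0.44], [0.002, -0.029, 0.195], 0]
[[0.051, 0.17, 0.447], [0.002, -0.039, 0.261], 0]
[[0.049, 0.216, 0.454], [0.002, -0.049, 0.327], 0]
```

Call:
jog_arm(plan=[[[0.01,-0.04,0.12],[0,0,0],0],[[0.012,-0.06,0.24],[0,0,0],0],[[0.012,-0.074,0.35],[0,0,0],0],[[0.012,-0.074,0.41],[0,0,0],0],[[0.012,-0.074,0.41],[0,0,0],0],[[0.012,-0.074,0.41],[0,0,0],0]])

```text
time: 10.68
tool_pos: [0.6623, 0.0849, 0.0513]
tcp_rot: [2.984, 0.157, 0.008]
force: [0.7, 1.2, 0.2]
opening: -0.0001
grasp_force: 0.0
```

Run:
```python
from h import *
s=bot.sense();print(s['tool_pos'],s['force'])
B=(np.array([0.59376698,0.00117162]),-1.463185);th=B[1]-F[1]
rows(arc(B,1,[th],pre=.004)+arc(B,1,[th-d for d in (.05,.1,.15,.2,.25,.3,.35,.4,.47)]))
```

```text
[0.66233433 0.08492554 0.05130062] [0.67548298 1.16898758 0.23354397]
[[0.003, 0.055, 0.008], [0.002, 0.002, -0.001], 0]
[[0.012, 0.09, 0.013], [0.002, -0.003, 0.032], 0]
[[0.019, 0.112, 0.016], [0.002, -0.008, 0.065], 0]
[[0.026, 0.134, 0.02], [0.002, -0.013, 0.098], 0]
[[0.031, 0.156, 0.023], [0.002, -0.018, 0.131], 0]
[[0.035, 0.179, 0.027], [0.002, -0.023, 0.163], 0]
[[0.038, 0.201, 0.03], [0.002, -0.028, 0.196], 0]
[[0.04, 0.224, 0.034], [0.002, -0.033, 0.229], 0]
[[0.041, 0.247, 0.037], [0.002, -0.038, 0.262], 0]
[[0.04, 0.279, 0.042], [0.002, -0.046, 0.308], 0]
```

Call:
jog_arm(plan=[[[0.003,0.055,0.008],[0,0,0],0],[[0.012,0.09,0.013],[0,-0.003,0.032],0],[[0.019,0.112,0.016],[0,-0.008,0.065],0],[[0.026,0.134,0.02],[0,-0.013,0.098],0],[[0.031,0.156,0.023],[0,-0.018,0.131],0],[[0.035,0.179,0.027],[0,-0.023,0.163],0],[[0.038,0.201,0.03],[0,-0.028,0.196],0],[[0.04,0.224,0.034],[0,-0.033,0.229],0],[[0.041,0.247,0.037],[0,-0.038,0.262],0],[[0.04,0.27,0.041],[0,-0.045,0.3],0]])

```text
time: 11.52
tool_pos: [0.6864, 0.0033, 0.0559]
tcp_rot: [2.945, -0.526, -0.028]
force: [0.7, 2.0, -0.0]
opening: -0.0002
grasp_force: 0.9
```

Call:
jog_arm(plan=[[[0,-0.03,0],[0,0,0],0],[[0,-0.08,0],[0,0,0],0],[[0,-0.12,-0.1],[0,0,0],0],[[0,-0.15,-0.2],[0,0,0],0],[[0,-0.25,-0.35],[0,0,0],0],[[0,-0.35,-0.35],[0,0,0],0],[[0,-0.45,-0.35],[0,0,0],0],[[0,-0.45,-0.35],[0,0,0],0]])

```text
time: 12.18
tool_pos: [0.7366, 0.1526, 0.1371]
tcp_rot: [2.951, -0.51, -0.03]
force: [0.3, -0.2, -1.0]
opening: 0.0002
grasp_force: 0.0
```

Run:
```python
from h import *
s=bot.sense();print(s['tool_pos'],s['tcp_rot'])
i=bot.grab_frame('top')[90:260,180:350]
cv2.imwrite('pics/t5.png',cv2.resize(i,(595,595),interpolation=cv2.INTER_CUBIC))
```

```text
[0.73659301 0.15259348 0.1370518 ] [ 2.95064522 -0.51046964 -0.03026611]
```

View pics/t5.png

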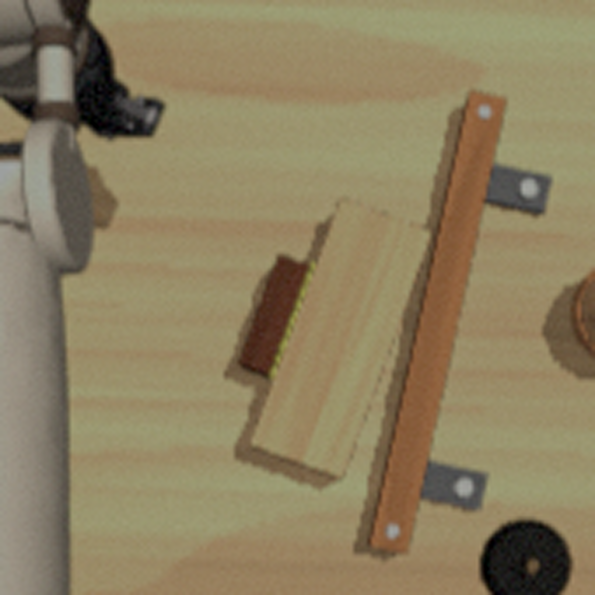

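Corners: (340,200), (432,225), (343,478), (252,446). The left front corner is almost at the fence.

Run:
```python
from h import *
B=meas([(340,200),(432,225),(343,478),(252,446)])
th=B[1]-F[1]
t=arc(B,-1,[th],pre=.02)[0]
print(t[0]); rows([(t[0]+[0,0,.13],t[1])])
```

```text
sides [0.0723 0.2032 0.0724 0.1979]
B (array([ 0.59287066, -0.02167383]), np.float64(-1.885043709404249)) inF [-0.06920411 -0.0301402 ] -0.11975140940424889
 +x corner 0.1 [-0.02002613  0.06466368]
 +x corner -0.1 [-0.04391921 -0.13390399]
[0.54191152 0.07388194 0.05158611]
[[-0.523, 0.473, -0.083], [0.001, 0.001, -0.02], 0]
```

Call:
jog_arm(plan=[[[-0.12,0.1,-0.08],[0,0,0],0],[[-0.22,0.2,-0.08],[0,0,0],0],[[-0.32,0.3,-0.08],[0,0,-0.01],0],[[-0.42,0.4,-0.08],[0,0,-0.02],0],[[-0.52,0.47,-0.08],[0,0,-0.02],0],[[-0.52,0.47,-0.08],[0,0,-0.02],0],[[-0.52,0.47,-0.08],[0,0,-0.02],0],[[-0.52,0.47,-0.08],[0,0,-0.02],0]])

```text
time: 12.9
tool_pos: [0.5429, 0.0707, 0.1815]
tcp_rot: [2.953, -0.477, -0.036]
force: [0.6, 0.6, 0.9]
opening: 0.0001
grasp_force: 0.0
```

Run:
```python
from h import *
B=(np.array([0.59287066,-0.02167383]),-1.8850437);th=B[1]-F[1]
rows(arc(B,-1,[th],pre=.02))
```

```text
[[-0.007, -0.075, 0.427], [0.001, 0.0, -0.004], 0]
```

Call:
jog_arm(plan=[[[-0.007,-0.04,0.12],[0,0,0],0],[[-0.007,-0.06,0.24],[0,0,0],0],[[-0.007,-0.075,0.35],[0,0,0],0],[[-0.007,-0.075,0.425],[0,0,0],0],[[-0.007,-0.075,0.425],[0,0,0],0],[[-0.007,-0.075,0.425],[0,0,0],0]])

```text
time: 13.4
tool_pos: [0.5417, 0.0742, 0.0505]
tcp_rot: [2.952, -0.477, -0.041]
force: [0.1, 0.6, 1.0]
opening: 0.0003
grasp_force: 0.0
```

Run:
```python
from h import *
s=bot.sense();print(s['tool_pos'],s['force'])
B=(np.array([0.59287066,-0.02167383]),-1.8850437);th=B[1]-F[1]
rows(arc(B,-1,[th],pre=.004)+arc(B,-1,[th+d for d in (.03,.06,.09,.12,.15,.18,.21)]))
```

```text
[0.54165515 0.07419231 0.05050587] [0.13119273 0.62023785 0.97951875]
[[0.001, 0.054, 0.005], [0.002, 0.003, -0.004], 0]
[[-0.004, 0.08, 0.009], [0.002, 0.006, -0.023], 0]
[[-0.009, 0.093, 0.011], [0.002, 0.009, -0.043], 0]
[[-0.013, 0.106, 0.013], [0.002, 0.012, -0.063], 0]
[[-0.017, 0.119, 0.015], [0.002, 0.015, -0.083], 0]
[[-0.021, 0.132, 0.017], [0.002, 0.018, -0.103], 0]
[[-0.024, 0.146, 0.019], [0.002, 0.021, -0.122], 0]
[[-0.027, 0.159, 0.021], [0.002, 0.024, -0.142], 0]
```

Call:
jog_arm(plan=[[[0.001,0.054,0.005],[0,0,0],0],[[-0.004,0.08,0.009],[0,0.006,-0.023],0],[[-0.009,0.093,0.011],[0,0.009,-0.043],0],[[-0.013,0.106,0.013],[0,0.012,-0.063],0],[[-0.017,0.119,0.015],[0,0.015,-0.083],0],[[-0.021,0.132,0.017],[0,0.018,-0.103],0],[[-0.023,0.14,0.018],[0,0.02,-0.115],0],[[-0.023,0.14,0.018],[0,0.02,-0.115],0]])

```text
time: 14.07
tool_pos: [0.5234, 0.0358, 0.0546]
tcp_rot: [2.981, -0.218, -0.007]
force: [0.0, 0.9, 0.1]
opening: 0.0004
grasp_force: 0.3
```

Call:
jog_arm(plan=[[[0,0.01,0],[0,0,0],0],[[0,0.02,0],[0,0,0],0],[[0,0.02,0],[0,0,0],0]])

```text
time: 14.32
tool_pos: [0.521, 0.0298, 0.0538]
tcp_rot: [2.981, -0.218, -0.012]
force: [1.4, 1.8, 1.9]
opening: 0.0001
grasp_force: 0.8
```

```bash
cat >> h.py <<'E'
def edge():
    s=bot.sense();M=R.from_rotvec(s['tcp_rot']).as_matrix()
    p=np.array(s['tool_pos'])+M@[0,.0145,.022]
    print('edge F',rel(F,p[:2]).round(4),'z',p[2].round(4),'yaw rel',round(np.arctan2(M[1,1],M[0,1])-F[1],3),'force F',rel((np.zeros(2),F[1]),s['force'][:2]).round(1),s['force'][2])
E
python3 -c "from h import *;edge()"
```

```text
edge F [-0.0882 -0.1096] z 0.0343 yaw rel 0.048 force F [-2.  1.] 1.9139865408842271
```

Call:
jog_arm(plan=[[[0,0.007,0],[0,0,0],0],[[0,0.014,0],[0,0,0],0],[[0,0.014,0],[0,0,0],0]])

```text
time: 14.57
tool_pos: [0.5209, 0.0287, 0.0541]
tcp_rot: [2.987, -0.221, -0.009]
force: [3.7, 15.5, 1.8]
opening: -0.0004
grasp_force: 8.0
```

Call:
jog_arm(plan=[[[0,0.007,0],[0,0,0],0],[[0,0.014,0],[0,0,0],0],[[0,0.014,0],[0,0,0],0]])

```text
time: 14.82
tool_pos: [0.5224, 0.0273, 0.0554]
tcp_rot: [2.992, -0.222, -0.001]
force: [10.1, 28.0, 0.0]
opening: -0.0002
grasp_force: 14.6
```

```bash
python3 -c "from h import *;edge()"
```

```text
edge F [-0.0862 -0.1077] z 0.0356 yaw rel 0.045 force F [-29.4   4.5] 0.02830762752666688
```

Call:
jog_arm(plan=[[[0,-0.03,0],[0,0,0],0],[[0,-0.08,0],[0,0,0],0],[[0,-0.12,-0.1],[0,0,0],0],[[0,-0.15,-0.2],[0,0,0],0],[[0,-0.2,-0.33],[0,0,0],0],[[0,-0.2,-0.33],[0,0,0],0],[[0,-0.2,-0.33],[0,0,0],0]])

```text
time: 15.4
tool_pos: [0.5314, 0.0959, 0.1454]
tcp_rot: [2.981, -0.216, -0.007]
force: [-0.1, -1.0, -0.8]
opening: -0.0001
grasp_force: 0.0
```

Run:
```python
from h import *
p,M=tool(toW(F,[-.135,.05]),F[1]+.03); rows([(p+[0,0,.1],M)])
```

```text
[[0.538, 0.096, -0.003], [0.002, -0.006, 0.013], 0]
```

Call:
jog_arm(plan=[[[0.13,0,0],[0,0,0],0],[[0.26,0,0],[0,0,0.01],0],[[0.39,0,0],[0,0,0.013],0],[[0.538,0.08,0],[0,0,0.013],0],[[0.538,0.095,0],[0,0,0.013],0],[[0.538,0.095,0],[0,0,0.013],0],[[0.538,0.095,0],[0,0,0.013],0]])

```text
time: 15.98
tool_pos: [0.684, 0.0431, 0.1454]
tcp_rot: [2.978, -0.249, -0.018]
force: [-0.2, 0.5, -1.2]
opening: -0.0002
grasp_force: 0.0
```

Run:
```python
from h import *
i=bot.grab_frame('top')[90:260,180:350]
cv2.imwrite('pics/t6.png',cv2.resize(i,(595,595),interpolation=cv2.INTER_CUBIC))
edge()
rows([tool(toW(F,[x,.05]),F[1]+.03) for x in(-.135,-.115,-.1,-.095)])
```

```text
edge F [-0.1335  0.0467] z 0.1262 yaw rel 0.029 force F [-0.6 -0.7] 0.37196400967418536
[[0.011, -0.052, 0.309], [0.002, -0.0, -0.001], 0]
[[0.009, 0.014, 0.319], [0.002, -0.0, -0.001], 0]
[[0.008, 0.063, 0.327], [0.002, -0.0, -0.001], 0]
[[0.007, 0.079, 0.33], [0.002, -0.0, -0.001], 0]
```

View pics/t6.png

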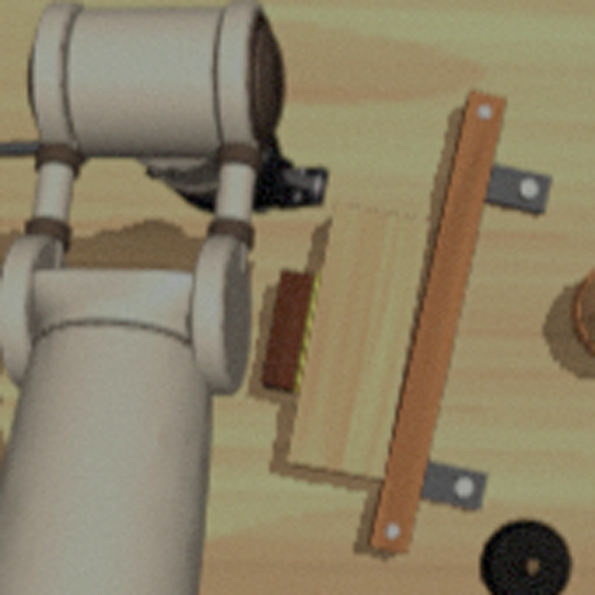

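The blank is nearly flush: its corners are (330,207), (427,218), (380,478), (290,465), with the right end touching the fence and a small gap at the left.

Call:
jog_arm(plan=[[[0.01,-0.04,0.12],[0,0,0],0],[[0.01,-0.052,0.22],[0,0,0],0],[[0.01,-0.052,0.31],[0,0,0],0],[[0.01,-0.052,0.31],[0,0,0],0],[[0.01,-0.052,0.31],[0,0,0],0]])

```text
time: 16.45
tool_pos: [0.6861, 0.0457, 0.0513]
tcp_rot: [2.979, -0.245, -0.021]
force: [0.9, -1.1, 0.3]
opening: 0.0003
grasp_force: 0.0
```

Run:
```python
from h import *
B=meas([(330,207),(427,218),(380,478),(290,465)]); print(rel(F,toW(B,[-.0375,.078])))
edge()
rows([tool(toW(F,[x,.05]),F[1]+.02) for x in(-.115,-.105,-.1,-.095,-.09)])
```

```text
sides [0.074  0.2003 0.0682 0.1977]
B (array([ 0.58958215, -0.03299828]), np.float64(-1.711946419429041)) inF [-0.0574576  -0.03117802] 0.053345880570959014
 +x corner 0.1 [-0.02534301  0.07067925]
 +x corner -0.1 [-0.01467889 -0.12903624]
[-0.09906326  0.0447115 ]
edge F [-0.1356  0.0488] z 0.0318 yaw rel 0.03 force F [0.9 1.1] 0.3154777413881693
[[0.002, 0.068, 0.01], [0.002, -0.0, 0.007], 0]
[[0.001, 0.101, 0.015], [0.002, -0.0, 0.007], 0]
[[0.001, 0.118, 0.017], [0.002, -0.0, 0.007], 0]
[[0.0, 0.134, 0.02], [0.002, -0.0, 0.007], 0]
[[-0.0, 0.151, 0.022], [0.002, -0.0, 0.007], 0]
```

Call:
jog_arm(plan=[[[0,0.07,0.01],[0,0,0.007],0],[[0,0.1,0.015],[0,0,0.007],0],[[0,0.118,0.017],[0,0,0.007],0],[[0,0.134,0.02],[0,0,0.007],0],[[0,0.15,0.022],[0,0,0.007],0],[[0,0.15,0.022],[0,0,0.007],0]])

```text
time: 16.95
tool_pos: [0.682, -0.0004, 0.0548]
tcp_rot: [2.978, -0.263, -0.008]
force: [0.3, 0.6, 0.1]
opening: 0.0001
grasp_force: 0.0
```

Call:
jog_arm(plan=[[[0,0.01,0],[0,0,0],0],[[0,0.02,0],[0,0,0],0],[[0,0.02,0],[0,0,0],0]])

```text
time: 17.2
tool_pos: [0.681, -0.0033, 0.0546]
tcp_rot: [2.982, -0.263, -0.008]
force: [3.1, 9.6, -0.1]
opening: -0.0001
grasp_force: 4.8
```

```bash
python3 -c "from h import *;edge()"
```

```text
edge F [-0.0867  0.0533] z 0.035 yaw rel 0.018 force F [-10.    1.2] -0.07933840398961065
```

Call:
jog_arm(plan=[[[0,0.01,0],[0,0,0],0],[[0,0.02,0],[0,0,0],0],[[0,0.02,0],[0,0,0],0]])

```text
time: 17.45
tool_pos: [0.6806, -0.0039, 0.0553]
tcp_rot: [2.99, -0.263, -0.006]
force: [6.3, 24.9, 0.0]
opening: -0.0
grasp_force: 13.0
```

```bash
python3 -c "from h import *;edge()"
```

```text
edge F [-0.0862  0.053 ] z 0.0356 yaw rel 0.019 force F [-25.6   1.4] 0.02914479545513693
```

Call:
jog_arm(plan=[[[0,-0.03,0],[0,0,0],0],[[0,-0.08,0],[0,0,0],0],[[0,-0.12,-0.1],[0,0,0],0],[[0,-0.15,-0.2],[0,0,0],0],[[0,-0.2,-0.33],[0,0,0],0],[[0,-0.2,-0.33],[0,0,0],0],[[0,-0.2,-0.33],[0,0,0],0]])

```text
time: 18.03
tool_pos: [0.6937, 0.0629, 0.1476]
tcp_rot: [2.977, -0.26, -0.002]
force: [-0.1, -0.2, -1.4]
opening: -0.0001
grasp_force: 0.0
```

Run:
```python
from h import *
p,M=tool(toW(F,[-.12,-.109]),F[1]); rows([(p+[0,0,.1],M)])
```

```text
[[-0.54, 0.104, -0.004], [0.001, -0.01, 0.013], 0]
```

Call:
jog_arm(plan=[[[-0.13,0,0],[0,0,0],0],[[-0.26,0,0],[0,0,0.01],0],[[-0.39,0,0],[0,0,0.013],0],[[-0.52,0.05,0],[0,-0.01,0.013],0],[[-0.54,0.104,0],[0,-0.01,0.013],0],[[-0.54,0.104,0],[0,-0.01,0.013],0],[[-0.54,0.104,0],[0,-0.01,0.013],0]])

```text
time: 18.62
tool_pos: [0.5257, 0.0589, 0.1469]
tcp_rot: [2.975, -0.295, -0.034]
force: [0.6, 0.4, 0.9]
opening: 0.0001
grasp_force: 0.0
```

Run:
```python
from h import *
edge();rows([tool(toW(F,[x,-.109]),F[1]) for x in(-.12,-.1,-.09)])
```

```text
edge F [-0.1176 -0.1118] z 0.1273 yaw rel -0.003 force F [-0.5  0.5] 0.9400575342167228
[[0.011, -0.056, 0.313], [0.002, 0.006, -0.002], 0]
[[0.011, 0.01, 0.323], [0.002, 0.006, -0.002], 0]
[[0.012, 0.043, 0.328], [0.002, 0.006, -0.002], 0]
```

Call:
jog_arm(plan=[[[0.01,-0.045,0.12],[0,0,0],0],[[0.01,-0.056,0.22],[0,0,0],0],[[0.01,-0.056,0.31],[0,0,0],0],[[0.01,-0.056,0.31],[0,0,0],0],[[0.01,0.01,0.32],[0,0,0],0],[[0.01,0.025,0.325],[0,0,0],0],[[0.01,0.035,0.325],[0,0,0],0],[[0.01,0.045,0.325],[0,0,0],0],[[0.01,0.055,0.327],[0,0,0],0],[[0.01,0.055,0.327],[0,0,0],0]])

```text
time: 19.45
tool_pos: [0.5237, 0.0283, 0.0543]
tcp_rot: [2.976, -0.294, -0.029]
force: [0.8, 1.0, -1.0]
opening: -0.0002
grasp_force: 0.0
```

```bash
python3 -c "from h import *;edge()"
```

```text
edge F [-0.0872 -0.1078] z 0.0347 yaw rel -0.002 force F [-1.1  0.6] -1.016367296295909
```

Call:
jog_arm(plan=[[[0,0.01,0],[0,0,0],0],[[0,0.015,0],[0,0,0],0],[[0,0.015,0],[0,0,0],0]])

```text
time: 19.7
tool_pos: [0.5233, 0.0272, 0.0544]
tcp_rot: [2.982, -0.296, -0.027]
force: [4.8, 13.3, -1.0]
opening: 0.0
grasp_force: 7.1
```

```bash
python3 -c "from h import *;edge()"
```

```text
edge F [-0.0862 -0.108 ] z 0.0348 yaw rel -0.003 force F [-13.9   2.2] -0.9943538424717359
```

Call:
jog_arm(plan=[[[0,0.01,0],[0,0,0],0],[[0,0.01,0],[0,0,0],0]])

```text
time: 19.87
tool_pos: [0.5232, 0.0268, 0.0548]
tcp_rot: [2.987, -0.298, -0.024]
force: [5.4, 25.2, -2.1]
opening: -0.0002
grasp_force: 12.9
```

Call:
jog_arm(plan=[[[0,-0.03,0],[0,0,0],0],[[0,-0.08,0],[0,0,0],0],[[0,-0.12,-0.1],[0,0,0],0],[[0,-0.15,-0.2],[0,0,0],0],[[0,-0.25,-0.33],[0,0,0],0],[[0,-0.37,-0.33],[0,0,0],0],[[0,-0.49,-0.33],[0,0,0],0],[[0,-0.6,-0.33],[0,0,0],0],[[0,-0.6,-0.33],[0,0,0],0]])

```text
time: 20.62
tool_pos: [0.5595, 0.2156, 0.1244]
tcp_rot: [2.979, -0.286, -0.031]
force: [0.3, 0.4, -0.1]
opening: 0.0003
grasp_force: 0.0
```

Run:
```python
from h import *
i=bot.grab_frame('top')[90:260,180:350]
cv2.imwrite('pics/t7.png',cv2.resize(i,(595,595),interpolation=cv2.INTER_CUBIC))
edge()
```

```text
edge F [-0.2753 -0.1085] z 0.105 yaw rel 0.003 force F [ 0.  -0.1] -0.6347883979693029
```

View pics/t7.png

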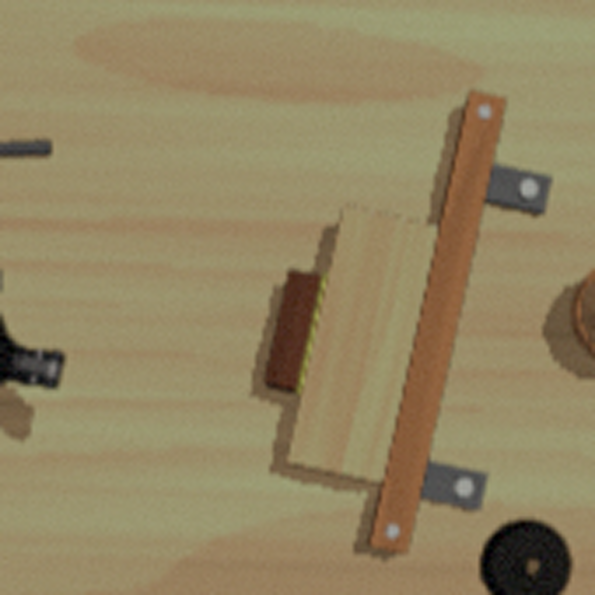

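The picture shows the blank flush along the fence from (437,222) to (380,480), inside both fence ends, with the arm clear.

```bash
python3 -c "from cell import bot;print(bot.finish_job())"
```

```text
the job is handed in; nothing more can be done
None
```

The oak blank's plain side lies flat against the fence with no visible gap and neither end past it, the robot is clear of everything, and the job is handed in; the hand-in gave no verdict.

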